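# Lay out a small battery pack for wiring

### The job

Lay out this battery pack for wiring: stand the loose cell module midway between the two modules that are already fixed to the bench, parallel and level with them, set the loose voltmeter in front of it in line with the meters of the other two, and lay the protection board centred on top of it, lengthwise along it. Set the fuse holder on the bench midway between the terminal post and the module next to the post, its long axis running from one to the other. Set everything down without dropping it, let go, and leave the tape, the solder and the scraper where they are.

Things in the scene. Friction and masses are not known exactly. Their poses are not given: they have to be found in the camera images.
- module_b: Fixed block of 4 x 2 upright battery cells, 81 (x) x 40 (y) x 70 mm, copper bars along its long top edges to 75 mm, always the middle of the row of three fixed things, next to the post. Its own meter (29 x 48 x 22 mm) is fixed in front, centre 80 mm towards -x. Origin: centre of the block's underside on the bench; x lengthwise, -x its front, y across to its neighbours.
- module_a: Fixed cell module of the same build, size and axes as module_b, its meter also fixed 80 mm in front. Stands beside module_b, nearly parallel, 148 to 156 mm between origins, on module_b's +y or -y side; the post is on the other side. Origin: centre of the block's underside.
- post: Fixed output terminal post: black insulator on a 36 mm square foot with an upright brass stud, 54 mm tall in all. It stands beside module_b on the side away from module_a, 148 to 156 mm between origins. Origin: centre of the underside; z up.
- module_new: Loose cell module: the same 4 x 2 cell block, 81 (x) x 40 (y) x 70 mm tall, 0.38 kg nominal, but with a flat top (nickel strips only, no copper bars) and no meter. Stands upright on the bench. Origin: centre of the underside; x lengthwise, y across, z up. The same either way round.
- board: Loose battery protection board: flat circuit board on an aluminium plate, 66 (x) x 36 (y) x 10 mm thick, 60 g, lying flat with its components up. Origin: centre of the underside; x lengthwise, z up. Either way round is right.
- fuse: Loose fuse holder: black base with brass studs and a white fuse under a clear cover, a block 66 (x) x 28 (y) x 30 mm tall, 90 g. Origin: centre of the underside; x along its length, from stud to stud, z up. Either way round is right.
- meter: Loose panel voltmeter: black block with its green window on top, 29 (x) x 48 (y) x 22 mm tall, 40 g. Origin: centre of the underside; y along its long side, which is to lie across the front of the module as on the others; z up. Either way round is right.
- tape: Bystander: black roll of insulating tape lying flat, 66 mm across, 19 mm tall. Origin: centre of the underside.
- solder: Bystander: spool of solder standing upright, 54 mm across, 40 mm tall. Origin: centre of the underside.
- scraper: Bystander: flat scraper with a wooden handle, 160 x 20 x 14 mm, lying crosswise between the robot and the row. Origin: near the middle of its underside; x towards the blade.
Not all that is in view belongs to the job. Of the things that look like the board, take the one that is farthest from the robot's base at the start.

How it is judged:
By the outcome, as a careful person would: the job done as asked, in the order asked, and still so for the second after the job is handed in, with the robot touching nothing.
It also fails if it takes over 106 s, if anything falls off the work surface, if the arm or the gripper's body presses on something with over 40 N, if the wrist force passes 120 N, or if a joint passes its speed limit or range.

### The arm

A 7-joint arm with a two-finger parallel gripper is mounted at the origin on the work surface. World frame = base frame: x ahead of the robot, y to its left, z up, the work surface at z = 0. Lengths are in m, angles in rad, forces in N, time in s.
With the tool pointing down it reaches from about 0.425 to 0.875 m from the base axis. Payload 8.4 kg.
Tool frame: the origin (TCP) lies on the centre line of the jaws, within the pads' length; the fingertips stand manip.tip_extent ahead of it and the grasp point (between the pads) lies 8 mm behind it (manip.tip_extent is the distance from the TCP to the fingertips, in m); z points along the fingers, y is the line along which they close (so a half turn about z gives the same grasp; the last joint's range is limited). The gripper opens to 87 mm and grips with 3 to 60 N. Pads are 19 mm wide; open, the fingers measure 117 mm over their backs; the gripper's body (75 mm by 190 mm) begins 51 mm behind the grasp point.
Start: joints at [1.212, 0.333, 0.04, 1.465, -0.013, 1.343, -0.059], TCP at [0.167, -0.628, 0.206] pointing down, gripper open.
Joint ranges: [-2.58, 2.58], [-0.38, 2.09], [-1.3, 1.39], [0.25, 2.4], [-1.5, 4.64], [0.08, 2.09], [-2.65, 2.65]. Speed limits (rad/s): [2.22, 2.22, 2.79, 2.79, 3.14, 3.14, 3.14].

### API

Orientations are given as a unit quaternion [x, y, z, w].
In Python, from plant import manip gives the robot as it stands.
- The arm moves only by the tool apply_moves, never from a script. Its argument "deltas" is a list that holds one entry, the list of rows, each a list of 5 numbers: the finger opening in mm, from 0 to 87, then the shift along the tool's x, y, z in mm, then the turn about the tool's z in rad. In form: [[[grip, dx, dy, dz, twist], ...]]. A call has 1 to 20 rows; each row is the pose to reach, as a shift and turn from the pose commanded when the call began, along the tool's axes at that moment; what a row does not reach only later rows make up. A row lasts 1/8 s, in which the tool goes at most 62.5 mm and 10.7 degrees, less where a joint would pass 70% of its speed; a pose out of reach is approached as far as the arm can. A call with a gripper value outside its range is refused whole. The fingers move at their own pace and stop on an object; "force" is the grip in N (left out, the last holds). Time passes only in rows, so rows that repeat a pose let the fingers close. It gives the time, the measured TCP pose, the force, the opening and the grip force at its end, in the units of the state.
- manip.state(): the state, without advancing time (a new reading comes with each control period).
- manip.snapshot(name): name is "scene" or "top"; returns a dict with "frame" (384x512x3 uint8, red, green, blue), "depth" (384x512 float32, m along the optical axis (not along the pixel's ray), 0 where there is no reading), "fx", "fy", "cx", "cy" (pixels), "k1" (the pictures are not rectified: a ray, as slopes to the right and down, at radius r is drawn at 1 + k1 r^2 times it, then the intrinsics apply), "R" (3x3) and "t" (3): a world point X has camera coordinates R X + t. Camera axes: x right, y down, z forward; pixel columns grow to the right and rows downward; lengths in m; the calibration is good to about 2 mm. A picture is of the moment at which its call begins.
- manip.finish_job(): hands the job in; it is judged then, once.
The state is a dict: "t": time; "joint_pos": joint angles; "joint_vel": joint speeds; "joint_efforts": joint torques, N m; "tool_pos": TCP position; "tcp_rot": TCP orientation; "contact_force": force on the tool from outside, world axes, zero at the start; "moment": the same for the moment, N m; "opening": opening from 0.0 (shut) to 1.0 (fully open); "gripper_force": force on a finger pad.
Only numpy, scipy, OpenCV 4.12 (cv2) and the standard library are available. Lean on these libraries where they do the work, as an engineer would, in place of code of your own. Each camera call takes 0.05 s, during which the arm holds its last target. There are 200 camera calls.

## Working session

There is one attempt and no reset: what is moved stays moved. The work goes in short steps, Python scripts to look and compute and a tool call to move; the robot and the scene stay as the last step left them, time stands still between calls to the robot, and variables do not carry over. Pictures are saved under pics/ and viewed, at most 14 in all, crops included, and the job is handed in when it is done.

Besides the shell and the picture viewer there is one more tool, called as name([rows], argument=value, ...), one row to a line, values as JSON. apply_moves: Moves the arm, as the interface text tells. Its arguments: {"type":"object","properties":{"deltas":{"type":"array","items":{"type":"array","items":{"type":"array","items":{"type":"number"}}}},"force":{"type":"number"}},"required":["deltas"]}

```bash
ls; mkdir -p pics; cat > h.py <<'E'
import numpy as np, cv2
from plant import manip
def snap(n):
    s=manip.snapshot(n); np.savez(f'/tmp/{n}.npz',**{k:np.asarray(v) for k,v in s.items()}); return s
def cam(s):
    # r in slope: model drawn = slope*(1+k1 r^2)
    K=np.array([[s['fx'],0,s['cx']],[0,s['fy'],s['cy']],[0,0,1.]],float); return K,np.array([s['k1'],0,0,0],float)
def rays(s,uv):
    K,d=cam(s); uv=np.asarray(uv,float).reshape(-1,1,2)
    p=cv2.undistortPoints(uv,K,d).reshape(-1,2)
    return np.c_[p,np.ones(len(p))]
def on_plane(s,uv,z):
    R=np.asarray(s['R']);t=np.asarray(s['t']); D=rays(s,uv)@R; C=-R.T@t
    return C+D*((z-C[2])/D[:,2])[:,None]
def cloud(s):
    h,w=s['depth'].shape; u,v=np.meshgrid(np.arange(w),np.arange(h))
    uv=np.c_[u.ravel(),v.ravel()]; P=rays(s,uv)*s['depth'].reshape(-1,1)
    return ((P-np.asarray(s['t']))@np.asarray(s['R'])).reshape(h,w,3)
E
python3 - <<'E'
from h import *
print(manip.state(), manip.tip_extent)
for n in('top','scene'):
    s=snap(n); print(n,s['fx'],s['k1'],-np.asarray(s['R']).T@s['t'],(s['depth']>0).mean())
    cv2.imwrite(f'pics/{n}0.png',cv2.resize(s['frame'][...,::-1],(800,600),interpolation=cv2.INTER_CUBIC))
E
```

```text
pics
{'t': 0.0, 'joint_pos': array([ 1.21179308,  0.33386938,  0.03986736,  1.46625477, -0.01338397,
        1.34329223, -0.05850275]), 'joint_vel': array([ 0.00125958, -0.00156455, -0.00025405, -0.0006779 ,  0.00080009,
        0.00021405,  0.0008712 ]), 'joint_efforts': array([-7.51466473e-05, -6.56368876e+01,  1.33493006e+00, -4.03806102e+01,
       -5.98641112e-02,  4.47400426e-02,  1.55947191e-04]), 'tool_pos': array([ 0.166823  , -0.6277271 ,  0.20529412]), 'tcp_rot': array([ 9.91574991e-01,  1.29531577e-01, -1.59206550e-04, -7.62577068e-04]), 'contact_force': array([ 0.17633496, -0.35519299,  0.17495152]), 'moment': array([ 0.01431001, -0.01042604, -0.02189045]), 'gripper_force': 0.0, 'opening': 0.9998450965389534} 0.011
top 388.52279720489423 -0.030768375185809972 [ 0.32198936 -0.01013223  0.96134704] 0.9960123697916666
scene 478.6884331754914 -0.12660311214893732 [ 1.00219985 -0.66413746  0.8845997 ] 0.9960479736328125
```

View pics/top0.png

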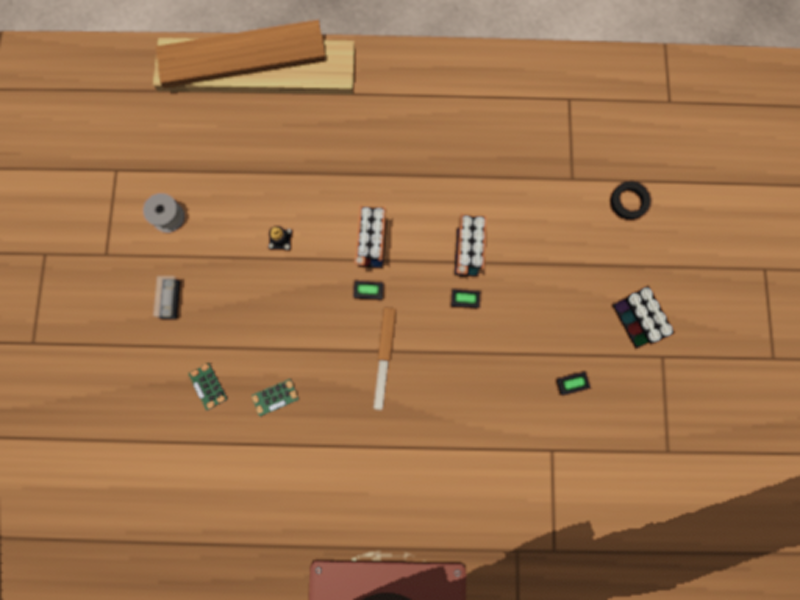

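View pics/scene0.png

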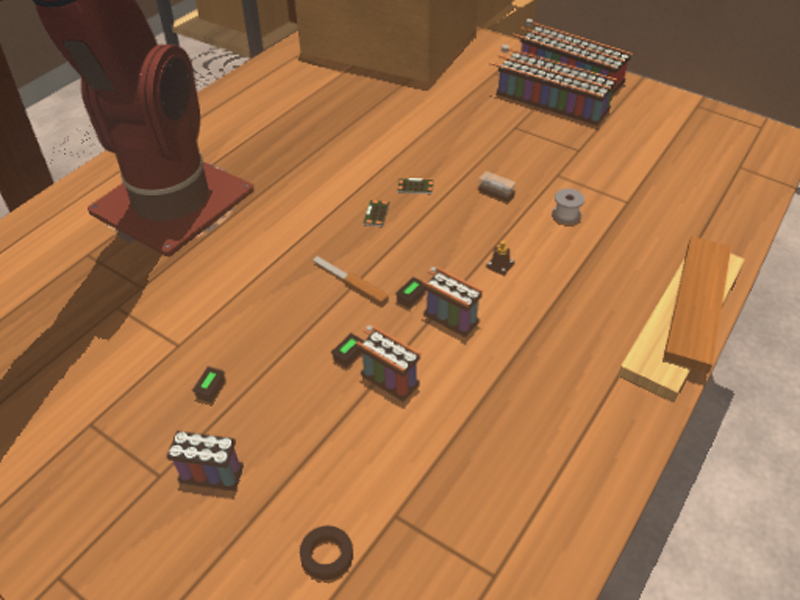

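The top view has +x up and +y left. The post is at (280,237), module_b at (371,237), module_a at (471,245) and module_new at (644,317). The loose meter is at (573,383), the fuse at (168,298), the tape at (631,200), the solder at (165,212) and the scraper at (385,358). Two things look like the board: (208,386) and (275,398). The left one looks farther from the base (about (387,600)).

```bash
cat >> h.py <<'E'
def objs(s,zmin=.006,amin=40):
    P=cloud(s); m=((P[...,2]>zmin)&(P[...,2]<.12)&(P[...,0]>.2)&(P[...,0]<.9)&(np.abs(P[...,1])<.75)).astype(np.uint8)
    n,L,st,c=cv2.connectedComponentsWithStats(m,connectivity=4)
    for i in range(1,n):
        if st[i,4]<amin: continue
        q=P[L==i]; ztop=np.percentile(q[:,2],90)
        mm=((L==i)&(P[...,2]>ztop-.008)).astype(np.uint8)
        v,u=np.nonzero(mm)
        W=on_plane(s,np.c_[u,v],ztop)[:,:2]
        (cx,cy),(w,h),a=cv2.minAreaRect((W*1000).astype(np.float32))
        if w<h: w,h,a=h,w,a+90
        a=(a+90)%180-90
        print(f"px {c[i].round()} n{st[i,4]} ztop {ztop*1000:.0f} c ({cx:.1f},{cy:.1f}) {w:.0f}x{h:.0f} long-axis {a:.1f}deg mean {W.mean(0)*1000}  r {np.hypot(cx,cy):.0f}")
E
python3 - <<'E'
from h import *
d=np.load('/tmp/top.npz');d={k:d[k] for k in d}
P=cloud(d); q=P[...,2][(abs(P[...,1])<.5)&(P[...,0]>.25)&(P[...,0]<.85)];print('bench z',np.median(q))
objs(d,.006)
im=d['frame'][225:280,105:205,::-1]
cv2.imwrite('pics/boards.png',cv2.resize(im,None,fx=6,fy=6,interpolation=cv2.INTER_CUBIC))
im=d['frame'][100:240,90:450,::-1]
cv2.imwrite('pics/row.png',cv2.resize(im,(800,311),interpolation=cv2.INTER_CUBIC))
E
```

```text
bench z 0.0005309781691984721
px [157.  51.] n1701 ztop 42 c (882.4,325.4) 161x35 long-axis -89.1deg mean [887.06331074 347.59848069]  r 940
px [404. 128.] n412 ztop 21 c (686.7,-385.8) 67x63 long-axis -44.9deg mean [ 687.01524675 -386.34299204]  r 788
px [103. 135.] n389 ztop 42 c (644.7,377.4) 53x50 long-axis 30.1deg mean [644.66110647 377.3277066 ]  r 747
px [237. 151.] n688 ztop 75 c (600.2,38.1) 92x40 long-axis -2.8deg mean [601.98179851  38.57046235]  r 601
px [301. 157.] n712 ztop 74 c (590.3,-116.7) 94x41 long-axis -3.1deg mean [ 592.27459418 -116.36722764]  r 602
px [179. 152.] n204 ztop 42 c (609.5,187.1) 26x25 long-axis -32.9deg mean [609.55770371 187.55345899]  r 638
px [106. 190.] n403 ztop 32 c (506.8,360.6) 65x31 long-axis -0.6deg mean [506.39230143 361.0792321 ]  r 622
px [236. 185.] n232 ztop 24 c (526.6,41.6) 48x29 long-axis 87.4deg mean [526.55688937  41.61251424]  r 528
px [411. 203.] n925 ztop 71 c (487.1,-383.8) 81x43 long-axis 27.1deg mean [ 486.79130038 -383.95899381]  r 620
px [298. 190.] n229 ztop 24 c (516.2,-112.8) 45x30 long-axis 89.8deg mean [ 516.09902252 -112.93012986]  r 528
px [246. 225.] n427 ztop 16 c (420.4,13.6) 159x20 long-axis -5.0deg mean [435.73135122  12.34533191]  r 421
px [132. 246.] n261 ztop 10 c (369.6,289.0) 66x35 long-axis 30.8deg mean [372.09273778 289.50772794]  r 469
px [366. 245.] n248 ztop 24 c (385.5,-278.4) 48x29 long-axis -74.1deg mean [ 385.37995657 -278.41866928]  r 476
px [177. 253.] n241 ztop 10 c (356.5,179.5) 59x35 long-axis -65.3deg mean [357.3264773  178.10060631]  r 399
```

View pics/boards.png

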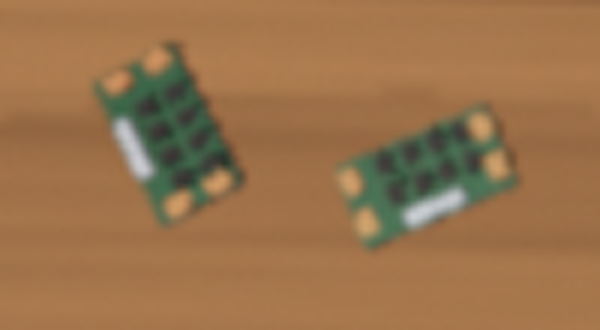

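The crop shows two identical boards at about (170,135) and (430,175). The left one, at pixel (132,246) and r = 469 mm against 399 mm, is farther from the base, so it is my board. Next I refine the fixed block centres from the white cell tops.

```bash
cat > w.py <<'E'
from h import *
def white(s,c,rad=.07,z=.070,sel='w'):
    P=on_plane(s,np.stack(np.meshgrid(np.arange(512),np.arange(384)),-1).reshape(-1,2),z).reshape(384,512,3)
    hsv=cv2.cvtColor(np.ascontiguousarray(s['frame']),cv2.COLOR_RGB2HSV)
    m=(hsv[...,1]<60)&(hsv[...,2]>120) if sel=='w' else (abs(hsv[...,0].astype(int)-60)<15)&(hsv[...,1]>110)&(hsv[...,2]>90)
    m&=np.hypot(P[...,0]-c[0],P[...,1]-c[1])<rad
    m&=abs(cloud(s)[...,2]-z)<.012
    W=P[m][:,:2]*1000
    (cx,cy),(w,h),a=cv2.minAreaRect(W.astype(np.float32))
    if w<h:w,h,a=h,w,a+90
    a=(a+90)%180-90
    ev,V=np.linalg.eigh(np.cov(W.T)); pa=np.degrees(np.arctan2(V[1,1],V[0,1]));pa=(pa+90)%180-90
    return f"{c} {sel} n{m.sum()} rect c({cx:.1f},{cy:.1f}) {w:.0f}x{h:.0f} a{a:.1f} | mean {W.mean(0).round(1)} pca {pa:.1f}"
E
python3 - <<'E'
from w import *
for n in('top','scene'):
    d=np.load(f'/tmp/{n}.npz');d={k:d[k] for k in d}
    print(n)
    for c in [(.606,.038),(.596,-.117),(.487,-.384)]: print(white(d,c))
    for c in [(.526,.041),(.516,-.113),(.385,-.278)]: print(white(d,c,.04,.022,'g'))
    if n=='scene': objs(d)
E
```

```text
top
(0.606, 0.038) w n347 rect c(601.6,39.4) 86x33 a-1.9 | mean [604.6  39.1] pca -4.8
(0.596, -0.117) w n346 rect c(591.7,-116.9) 85x33 a-3.9 | mean [ 594.3 -116.9] pca -4.9
(0.487, -0.384) w n385 rect c(487.1,-385.9) 79x38 a26.9 | mean [ 486.9 -386. ] pca 26.4
(0.526, 0.041) g n69 rect c(527.3,42.9) 30x13 a-88.8 | mean [527.3  42.7] pca 86.9
(0.516, -0.113) g n72 rect c(516.1,-113.0) 30x14 a84.8 | mean [ 516.2 -113.1] pca 85.6
(0.385, -0.278) g n73 rect c(385.3,-280.3) 32x13 a-75.2 | mean [ 385.3 -280.2] pca -75.5
scene
(0.606, 0.038) w n210 rect c(598.0,40.4) 90x30 a-5.2 | mean [604.7  40.3] pca -3.6
(0.596, -0.117) w n272 rect c(586.7,-115.3) 91x30 a-5.4 | mean [ 593.5 -115.5] pca -5.2
(0.487, -0.384) w n434 rect c(485.5,-387.3) 77x37 a27.5 | mean [ 486.  -386.6] pca 26.4
(0.526, 0.041) g n39 rect c(523.5,42.6) 29x10 a88.3 | mean [523.6  42.8] pca 86.6
(0.516, -0.113) g n49 rect c(512.6,-112.5) 29x12 a88.5 | mean [ 513.2 -112.9] pca 87.5
(0.385, -0.278) g n51 rect c(382.7,-281.0) 29x11 a-75.4 | mean [ 382.7 -280.9] pca -72.5
px [354.  56.] n1891 ztop 73 c (440.9,704.3) 268x85 lon
[... 770 characters left out ...]
g mean [368.5909694  16.5688584]  r 369
px [285. 191.] n1265 ztop 72 c (600.7,35.6) 96x50 long-axis -2.5deg mean [605.22738603  36.62024343]  r 602
px [233. 184.] n233 ztop 15 c (453.8,6.5) 99x24 long-axis -5.0deg mean [457.62526514   6.86201627]  r 454
px [245. 230.] n1414 ztop 72 c (590.3,-119.1) 95x47 long-axis -2.8deg mean [ 594.76679373 -118.70113538]  r 602
px [134. 245.] n291 ztop 24 c (385.6,-281.7) 50x31 long-axis -75.2deg mean [ 385.48640416 -282.06947426]  r 478
px [131. 294.] n1320 ztop 70 c (488.2,-389.0) 83x45 long-axis 25.1deg mean [ 487.99603549 -388.50202928]  r 624
px [208. 353.] n666 ztop 20 c (689.5,-390.4) 64x64 long-axis 34.7deg mean [ 689.17134597 -390.5259702 ]  r 792
```

```bash
cat > g.py <<'E'
import sys,numpy as np
from scipy.spatial.transform import Rotation as Ro
from plant import manip
def yaw(s): x=Ro.from_quat(s['tcp_rot']).as_matrix()[:,0]; return np.degrees(np.arctan2(x[1],x[0]))
s=manip.state(); R=Ro.from_quat(s['tcp_rot']).as_matrix(); p=np.array(s['tool_pos'])*1000
print('t',round(s['t'],2),'pos',p.round(1),'yaw',round(yaw(s),2),'q',s['joint_pos'].round(2),'tilt',np.degrees(np.arccos(-R[2,2])).round(2))
for a in sys.argv[1:]:
    x,y,z,w=map(float,a.split(','))
    print(a,'->',(R.T@(np.array([x,y,z])-p)).round(1),'twist',round(-np.radians((w-yaw(s)+180)%360-180),3))
E
python3 g.py 486.5,-386.3,150,26.5 486.5,-386.3,40,26.5
```

```text
t 0.1 pos [ 166.9 -627.8  205.4] yaw 14.88 q [ 1.21  0.33  0.04  1.47 -0.01  1.34 -0.06] tilt 0.08
486.5,-386.3,150,26.5 -> [ 370.9 -151.2   55.6] twist -0.203
486.5,-386.3,40,26.5 -> [ 371.  -151.   165.6] twist -0.203
```

apply_moves([
  [[60, 60, -25, 0, -0.03], [60, 120, -50, 10, -0.07], [60, 180, -75, 20, -0.1], [60, 240, -100, 30, -0.14], [60, 300, -125, 45, -0.17], [60, 350, -143, 55, -0.2], [60, 371, -151, 55, -0.203], [60, 371, -151, 55, -0.203], [60, 371, -151, 55, -0.203], [60, 371, -151, 55, -0.203]],
], force=25)

```text
t: 1.35
tool_pos: [0.4855, -0.3883, 0.1512]
tcp_rot: [0.974, 0.228, -0.0, 0.0]
contact_force: [-0.3, 0.3, 1.0]
opening: 0.691
gripper_force: 0.0
```

```bash
python3 g.py 486.5,-386.3,40,26.5
```

```text
t 1.35 pos [ 485.5 -388.3  151.2] yaw 26.38 q [ 0.76  0.32 -0.2   1.6   0.07  1.23 -0.56] tilt 0.04
486.5,-386.3,40,26.5 -> [  1.9  -1.3 111.2] twist -0.002
```

Descend, grip, lift. A squeeze centres it across the width.

apply_moves([
  [[60, 2, -1.5, 30, 0], [60, 2, -1.5, 60, 0], [60, 2, -1.5, 85, 0], [60, 2, -1.5, 105, 0], [60, 2, -1.5, 111, 0], [60, 2, -1.5, 111, 0], [30, 2, -1.5, 111, 0], [30, 2, -1.5, 111, 0], [30, 2, -1.5, 111, 0], [30, 2, -1.5, 111, 0], [30, 2, -1.5, 111, 0], [30, 2, -1.5, 111, 0], [30, 2, -1.5, 105, 0], [30, 2, -1.5, 80, 0], [30, 2, -1.5, 40, 0], [30, 2, -1.5, 0, 0], [30, 2, -1.5, -40, 0], [30, 2, -1.5, -40, 0], [30, 2, -1.5, -40, 0]],
], force=30)

```text
t: 3.72
tool_pos: [0.4871, -0.3841, 0.1898]
tcp_rot: [0.973, 0.229, -0.001, -0.001]
contact_force: [-0.2, -1.1, -3.3]
opening: 0.464
gripper_force: 30.0
```

```bash
python3 g.py 601,-39.1,191,-3 601,-39.1,40.5,-3; python3 - <<'E'
from w import *
s=snap('top');p=manip.state()['tool_pos']
print(white(s,(p[0],p[1]),.07,p[2]+.030))
E
```

```text
t 3.73 pos [ 487.1 -384.1  189.8] yaw 26.52 q [ 0.76  0.29 -0.2   1.55  0.06  1.3  -0.56] tilt 0.13
601,-39.1,191,-3 -> [ 256.  -257.9   -1. ] twist 0.515
601,-39.1,40.5,-3 -> [ 256.1 -257.6  149.5] twist 0.515
(np.float64(0.4868621552924834), np.float64(-0.38405138494787755)) w n0 rect c(0.0,0.0) 0x0 a0.0 | mean [nan nan] pca nan
  avg = a.mean(axis, **keepdims_kw)
  ret = um.true_divide(
w.py:12: RuntimeWarning: Degrees of freedom <= 0 for slice
  ev,V=np.linalg.eigh(np.cov(W.T)); pa=np.degrees(np.arctan2(V[1,1],V[0,1]));pa=(pa+90)%180-90
  c *= np.true_divide(1, fact)
  c *= np.true_divide(1, fact)
w.py:13: RuntimeWarning: Mean of empty slice.
  return f"{c} {sel} n{m.sum()} rect c({cx:.1f},{cy:.1f}) {w:.0f}x{h:.0f} a{a:.1f} | mean {W.mean(0).round(1)} pca {pa:.1f}"
```

apply_moves([
  [[30, 15, -15, 0, 0.03], [30, 45, -45, 0, 0.09], [30, 75, -75, 0, 0.15], [30, 105, -105, 0, 0.21], [30, 135, -135, 0, 0.27], [30, 165, -166, 0, 0.33], [30, 195, -196, 0, 0.4], [30, 225, -226, 0, 0.46], [30, 243, -245, 0, 0.5], [30, 253, -255, 0, 0.515], [30, 256, -258, 0, 0.515], [30, 256, -258, 0, 0.515], [30, 256, -258, 20, 0.515], [30, 256, -258, 45, 0.515], [30, 256, -258, 60, 0.515], [30, 256, -258, 60, 0.515], [30, 256, -258, 60, 0.515], [30, 256, -258, 60, 0.515]],
])

```text
t: 6.02
tool_pos: [0.6024, -0.0396, 0.1322]
tcp_rot: [1.0, -0.026, 0.001, 0.0]
contact_force: [0.9, -0.7, -3.1]
opening: 0.46
gripper_force: 30.0
```

```bash
python3 g.py 601,-39.1,40.5,-3; python3 - <<'E'
from h import *
s=snap('scene');cv2.imwrite('pics/s1.png',cv2.resize(s['frame'][100:300,150:400,::-1],(750,600),interpolation=cv2.INTER_CUBIC))
E
```

```text
t 6.03 pos [602.4 -39.6 132.2] yaw -3.0 q [ 0.28  0.31 -0.35  1.66  0.11  1.19 -1.72] tilt 0.09
601,-39.1,40.5,-3 -> [-1.5 -0.4 91.7] twist 0.0
```

View pics/s1.png

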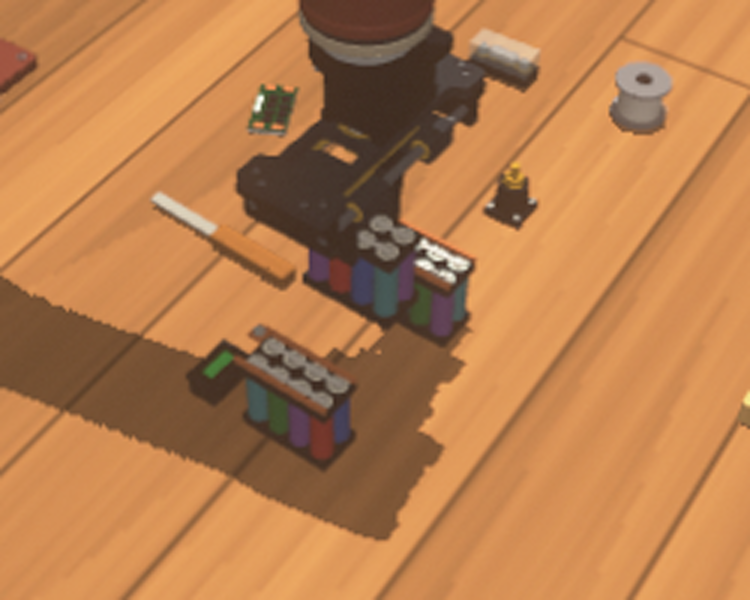

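The crop shows the module held upright and level at (365,265), between module_a at (300,400) and module_b at (445,285), with clearance on both sides. I lower it.

apply_moves([
  [[30, -1.5, -0.5, 15, 0], [30, -1.5, -0.5, 40, 0], [30, -1.5, -0.5, 62, 0], [30, -1.5, -0.5, 78, 0], [30, -1.5, -0.5, 84, 0], [30, -1.5, -0.5, 87, 0], [30, -1.5, -0.5, 88.5, 0], [30, -1.5, -0.5, 89, 0], [30, -1.5, -0.5, 89, 0], [30, -1.5, -0.5, 89, 0]],
])

```text
t: 7.32
tool_pos: [0.6004, -0.039, 0.0424]
tcp_rot: [1.0, -0.026, 0.0, -0.0]
contact_force: [0.3, -0.5, -3.7]
opening: 0.459
gripper_force: 30.0
```

```bash
python3 g.py 601,-39.1,40,-3
```

```text
t 7.33 pos [600.4 -39.   42.4] yaw -2.99 q [ 0.27  0.4  -0.34  1.75  0.15  1.02 -1.75] tilt 0.02
601,-39.1,40,-3 -> [0.6 0.1 2.4] twist 0.0
```

apply_moves([
  [[30, 0.6, 0, 1, 0], [30, 0.6, 0, 2, 0], [30, 0.6, 0, 2.5, 0], [30, 0.6, 0, 2.5, 0]],
])

```text
t: 7.82
tool_pos: [0.6012, -0.0391, 0.0407]
tcp_rot: [1.0, -0.026, 0.0, 0.0]
contact_force: [-3.4, -0.8, 6.9]
opening: 0.461
gripper_force: 30.0
```

Touchdown is felt. I release and raise the tool.

apply_moves([
  [[50, 0, 0, -0.5, 0], [54, 0, 0, -0.5, 0], [54, 0, 0, -0.5, 0], [54, 0, 0, -0.5, 0], [54, 0, 0, -20, 0], [54, 0, 0, -50, 0], [54, 0, 0, -90, 0], [54, 0, 0, -130, 0], [80, 0, 0, -150, 0], [80, 0, 0, -150, 0]],
])

```text
t: 9.07
tool_pos: [0.6021, -0.0389, 0.1928]
tcp_rot: [1.0, -0.026, 0.002, 0.0]
contact_force: [-0.0, 0.9, -0.7]
opening: 0.768
gripper_force: 0.0
```

```bash
python3 g.py 385.5,-280.5,150,14.8 385.5,-280.5,19,14.8
```

```text
t 9.07 pos [602.1 -38.9 192.8] yaw -2.99 q [ 0.28  0.27 -0.35  1.59  0.1   1.3  -1.71] tilt 0.26
385.5,-280.5,150,14.8 -> [-203.9  252.6   41.8] twist -0.311
385.5,-280.5,19,14.8 -> [-204.5  252.6  172.8] twist -0.311
```

apply_moves([
  [[75, -30, 38, 0, -0.05], [75, -65, 80, 0, -0.1], [75, -100, 124, 0, -0.15], [75, -135, 168, 5, -0.2], [75, -170, 210, 15, -0.26], [75, -195, 243, 30, -0.3], [75, -204, 252, 42, -0.311], [75, -204, 252, 42, -0.311], [75, -204, 252, 42, -0.311], [75, -204, 252, 42, -0.311]],
])

```text
t: 10.32
tool_pos: [0.3852, -0.2791, 0.1481]
tcp_rot: [0.992, 0.13, 0.0, 0.0]
contact_force: [0.9, 0.5, 0.1]
opening: 0.862
gripper_force: 0.0
```

```bash
python3 g.py 385.2,-280.2,19,14.8; python3 - <<'E'
from w import *
s=snap('scene')
print(white(s,(.601,-.039)),'\n',white(s,(.385,-.280),.04,.022,'g'))
s=snap('top'); print(white(s,(.601,-.039))); objs(s)
E
```

```text
t 10.32 pos [ 385.2 -279.1  148.1] yaw 14.94 q [ 0.68  0.03 -0.15  1.95  0.    1.17 -0.78] tilt 0.04
385.2,-280.2,19,14.8 -> [ -0.4   1.  129.1] twist 0.002
(0.601, -0.039) w n383 rect c(597.3,-38.7) 139x76 a86.0 | mean [598.1 -43. ] pca 89.4 
 (0.385, -0.28) g n35 rect c(382.7,-281.0) 26x8 a-75.5 | mean [ 382.6 -281.2] pca -75.9
(0.601, -0.039) w n511 rect c(599.6,-38.6) 139x77 a-88.7 | mean [599.2 -38.4] pca 87.4
px [157.  51.] n1714 ztop 43 c (882.2,327.8) 156x35 long-axis -89.1deg mean [887.15319853 347.60385981]  r 941
px [403. 128.] n412 ztop 21 c (686.7,-385.8) 67x63 long-axis -44.9deg mean [ 686.96002919 -386.29727071]  r 788
px [103. 135.] n391 ztop 42 c (644.6,377.4) 53x50 long-axis 30.1deg mean [644.76216272 377.28218931]  r 747
px [237. 151.] n691 ztop 74 c (600.3,38.1) 92x40 long-axis -2.8deg mean [602.44249368  38.55768015]  r 601
px [269. 155.] n647 ztop 71 c (598.1,-39.4) 82x40 long-axis -3.1deg mean [598.14684516 -39.44928616]  r 599
px [301. 157.] n710 ztop 74 c (590.3,-116.7) 94x41 long-axis -2.9deg mean [ 592.2064232  -115.99380389]  r 602
px [179. 152.] n208 ztop 42 c (610.1,188.3) 25x24 long-axis -41.5deg mean [610.29994518 188.09802086]  r 638
px [106. 190.] n407 ztop 32 c (506.9,360.8) 65x31 long-axis -0.6deg mean [506.5347466  361.12313242]  r 622
px [236. 185.] n233 ztop 24 c (526.6,41.6) 48x29 long-axis 87.4deg mean [526.52678105  41.62594289]  r 528
px [298. 190.] n228 ztop 24 c (516.3,-112.8) 45x30 long-axis 89.8deg mean [ 516.20268655 -112.87776617]  r 528
px [246. 225.] n425 ztop 16 c (420.4,13.9) 159x20 long-axis -5.3deg mean [434.56717409  12.50810955]  r 421
px [132. 247.] n290 ztop 10 c (369.9,288.8) 66x36 long-axis 30.8deg mean [369.773885   288.81614684]  r 469
px [175. 254.] n274 ztop 10 c (354.7,182.9) 64x36 long-axis -65.9deg mean [354.97429082 184.09884275]  r 399
```

The new module may sit about 3 mm too far forward, so I compare like features: the rear edge of the cells on all three blocks.

```bash
python3 - <<'E'
from h import *
u=np.array([np.cos(np.radians(-3)),np.sin(np.radians(-3))]);v=np.array([-u[1],u[0]])
for n in('top','scene'):
    s=np.load(f'/tmp/{n}.npz');s={k:s[k] for k in s}
    P=on_plane(s,np.stack(np.meshgrid(np.arange(512),np.arange(384)),-1).reshape(-1,2),.070).reshape(384,512,3)[...,:2]*1000
    hsv=cv2.cvtColor(np.ascontiguousarray(s['frame']),cv2.COLOR_RGB2HSV)
    w=(hsv[...,1]<60)&(hsv[...,2]>120)&(abs(cloud(s)[...,2]-.07)<.012)
    for nm,c in dict(b=(605.8,38.5),new=(600,-39.3),a=(596,-117)).items():
        d=P-c; a=d@u;l=d@v; m=w&(abs(a)<50)&(abs(l)<24)
        A=a[m];k=A>-20   # rear part, away from terminal
        h,e=np.histogram(A,np.arange(-50,51,5))
        o=np.percentile(A,[98]);Lm=l[m&(a>-20)]
        print(n,nm,'rear edge',c[0]+o*u[0],'lat mean(abs y)',c[1]+Lm.mean()+0, np.percentile(Lm,[3,97]).round(1),h)
E
```

```text
top b rear edge [643.11548753] lat mean(abs y) 38.73282765151954 [-14.8  15.6] [ 4  3 15 26 27 20 19 25 29 22 17 23 25 20 17 25 23 17  0  0]
top new rear edge [636.01166481] lat mean(abs y) -38.54904827555394 [-16.6  18.5] [ 0  1 24 32 28 18 24 32 29 17 20 30 28 18 23 31 29 11  0  0]
top a rear edge [632.62919289] lat mean(abs y) -116.98564707478494 [-15.4  15.4] [ 2  5 18 29 26 19 19 26 27 18 20 25 23 18 17 26 25 15  0  0]
scene b rear edge [640.94187904] lat mean(abs y) 40.157679630615036 [-11.9  14.6] [ 1  0 11 16 13 12 12 20 11 12 17 11 18  9 13 19 15  7  0  0]
scene new rear edge [633.66974163] lat mean(abs y) -40.20937764443881 [-18.4  15.8] [ 0  5 19 28 21  8 24 26 15 15 23 28 15 14 24 26 19  6  0  0]
scene a rear edge [630.73371811] lat mean(abs y) -115.90256762680292 [-12.4  14.2] [ 1  1 20 15 20 13 19 18 18 14 19 23 19 11 17 22 20  6  0  0]
```

It is 2 mm forward, within calibration noise, and lateral and yaw are good, so it stays. Now I grasp the meter.

apply_moves([
  [[75, 0, 1, 40, 0], [75, 0, 1, 80, 0], [75, 0, 1, 110, 0], [75, 0, 1, 125, 0], [75, 0, 1, 129, 0], [75, 0, 1, 129, 0], [35, 0, 1, 129, 0], [35, 0, 1, 129, 0], [35, 0, 1, 129, 0], [35, 0, 1, 129, 0], [35, 0, 1, 129, 0], [35, 0, 1, 129, 0], [35, 0, 1, 120, 0], [35, 0, 1, 80, 0], [35, 0, 1, 30, 0], [35, 0, 1, -10, 0], [35, 0, 1, -30, 0], [35, 0, 1, -30, 0]],
], force=12)

```text
t: 12.68
tool_pos: [0.3852, -0.2815, 0.1797]
tcp_rot: [0.992, 0.129, 0.001, 0.001]
contact_force: [0.2, -0.7, -0.5]
opening: 0.403
gripper_force: 0.0
```

```bash
python3 g.py 521.6,-35.2,170,-3
```

```text
t 12.68 pos [ 385.2 -281.5  179.7] yaw 14.83 q [ 0.69  0.   -0.15  1.9   0.    1.23 -0.77] tilt 0.21
521.6,-35.2,170,-3 -> [ 194.9 -203.2    9.6] twist 0.311
```

The opening reached 35 mm with no grip force, so the meter was missed. I look.

```bash
python3 - <<'E'
from w import *
s=snap('scene');cv2.imwrite('pics/s2.png',cv2.resize(s['frame'][150:330,60:300,::-1],(800,600),interpolation=cv2.INTER_CUBIC))
objs(s)
E
```

```text
px [354.  56.] n1870 ztop 72 c (440.2,703.6) 266x86 long-axis -0.4deg mean [448.72918703 704.01117933]  r 830
px [317. 118.] n281 ztop 32 c (506.4,355.3) 65x36 long-axis -1.0deg mean [506.38769706 355.67268583]  r 619
px [266. 118.] n105 ztop 10 c (373.5,285.5) 57x44 long-axis 33.6deg mean [370.38320362 285.84653421]  r 470
px [364. 130.] n311 ztop 43 c (644.4,375.5) 54x53 long-axis -55.7deg mean [645.57021678 374.76685911]  r 746
px [241. 135.] n102 ztop 10 c (356.2,180.2) 61x35 long-axis -68.2deg mean [355.6415803  180.36089509]  r 399
px [424. 197.] n1078 ztop 42 c (894.3,318.3) 171x33 long-axis -82.5deg mean [888.65971282 340.76201371]  r 949
px [320. 165.] n173 ztop 42 c (609.5,185.3) 38x18 long-axis -42.1deg mean [611.08151328 185.58008445]  r 637
px [228. 181.] n306 ztop 15 c (423.2,9.8) 160x23 long-axis -5.1deg mean [440.29739633   8.18283353]  r 423
px [265. 212.] n3601 ztop 71 c (596.1,-40.4) 205x98 long-axis 86.4deg mean [599.79275086 -46.64419268]  r 597
px [133. 245.] n287 ztop 24 c (387.1,-281.6) 50x33 long-axis -75.2deg mean [ 385.8810862  -282.28185264]  r 479
px [208. 353.] n667 ztop 20 c (689.7,-390.3) 67x63 long-axis -11.5deg mean [ 689.46598536 -390.67369854]  r 793
```

View pics/s2.png

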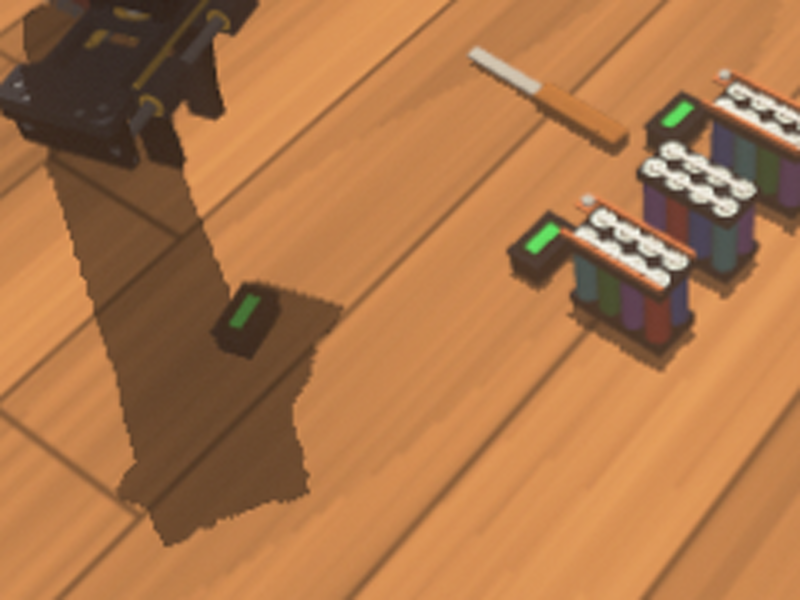

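The meter stands untouched at (245,320) with its neighbours undisturbed. I go down again, lower, and check that the arm gets there before closing.

apply_moves([
  [[75, 0, -1, 10, 0], [75, 0, -1, 10, 0], [75, 0, -1, 10, 0], [75, 0, -1, 40, 0], [75, 0, -1, 80, 0], [75, 0, -1, 120, 0], [75, 0, -1, 150, 0], [75, 0, -1, 162, 0], [75, 0, -1, 164, 0], [75, 0, -1, 164, 0], [75, 0, -1, 164, 0]],
])

```text
t: 14.1
tool_pos: [0.3847, -0.2805, 0.0147]
tcp_rot: [0.992, 0.129, 0.001, 0.001]
contact_force: [-0.1, 0.0, 0.7]
opening: 0.861
gripper_force: 0.0
```

```bash
python3 g.py 385.4,-280.5,15,14.8
```

```text
t 14.1 pos [ 384.7 -280.5   14.7] yaw 14.82 q [ 0.68  0.19 -0.15  2.08  0.04  0.87 -0.81] tilt 0.11
385.4,-280.5,15,14.8 -> [ 0.7  0.2 -0.3] twist 0.0
```

apply_moves([
  [[35, 0.5, 0, 0, 0], [35, 0.5, 0, 0, 0], [35, 0.5, 0, 0, 0], [35, 0.5, 0, 0, 0], [35, 0.5, 0, 0, 0], [35, 0.5, 0, 0, 0]],
], force=20)

```text
t: 14.85
tool_pos: [0.3844, -0.2799, 0.0136]
tcp_rot: [0.992, 0.129, -0.0, -0.0]
contact_force: [-0.2, -0.3, 0.3]
opening: 0.412
gripper_force: 0.0
```

```bash
python3 - <<'E'
from w import *
s=snap('scene');cv2.imwrite('pics/s3.png',cv2.resize(s['frame'][170:290,60:220,::-1],(800,600),interpolation=cv2.INTER_CUBIC))
print(manip.state()['opening'],manip.state()['gripper_force'])
E
```

```text
0.40776462608293174 0.0
```

View pics/s3.png

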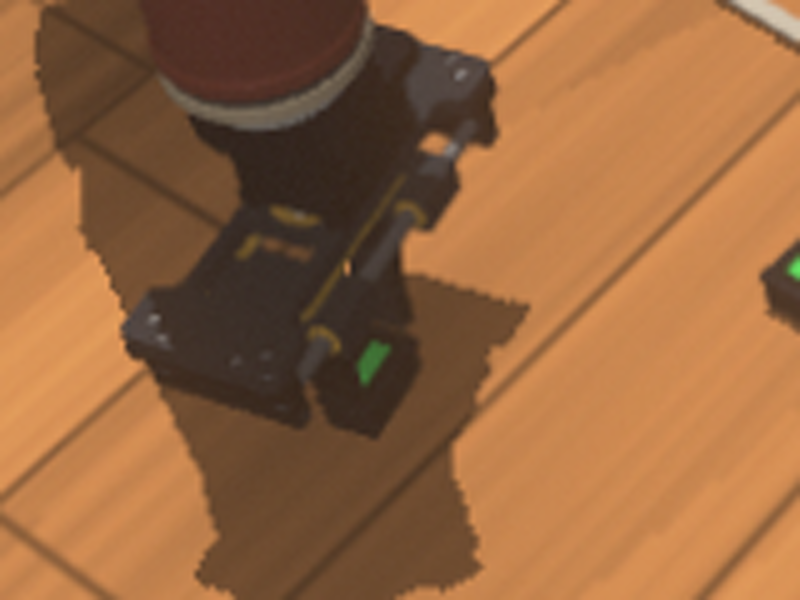

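The picture shows the fingers behind the meter (meter at about (370,385)), not around it. I measure where the meter is now.

```bash
python3 - <<'E'
from w import *
s=np.load('/tmp/scene.npz');s={k:s[k] for k in s}
print(white(s,(.40,-.30),.06,.024,'g'))
P=cloud(s)
for (u,v) in [(374,362),(370,400),(350,430),(395,390),(375,345),(340,395)]:
    c,r=60+u/5,170+v/5; print((u,v),(P[int(round(r)),int(round(c))]*1000).round(0), s['depth'][int(round(r)),int(round(c))])
E
```

```text
(0.4, -0.3) g n23 rect c(383.1,-278.1) 19x8 a-72.9 | mean [ 383.3 -277.5] pca -70.0
(374, 362) [ 387. -277.   25.] 1.084482
(370, 400) [ 397. -293.   19.] 1.0755087
(350, 430) [ 389. -303.    1.] 1.08672
(395, 390) [ 396. -278.    9.] 1.0916674
(375, 345) [ 379. -270.   22.] 1.0935081
(340, 395) [ 391. -303.   29.] 1.0650346
```

```bash
python3 - <<'E'
from w import *
s=np.load('/tmp/scene.npz');s={k:s[k] for k in s}
P=cloud(s)
for (u,v) in [(322,338),(410,208),(315,370),(465,135),(400,290),(402,320),(310,400),(325,410),(425,180),(335,310)]:
    c,r=60+u/5,170+v/5; print((u,v),(P[int(round(r)),int(round(c))]*1000).round(0))
print(manip.state()['tool_pos'],manip.state()['joint_pos'])
m=(P[...,2]<.06)&(P[...,2]>.006)&(np.hypot(P[...,0]-.39,P[...,1]+.28)<.09)
n=np.count_nonzero
q=P[m]*1000
a=np.radians(14.8);d=q[:,:2]-[384.4,-279.9];x=d@[np.cos(a),np.sin(a)];y=d@[np.sin(a),-np.cos(a)]
for zl,zh in[(6,15),(15,21),(21,27),(27,35),(35,45),(45,60)]:
    k=(q[:,2]>zl)&(q[:,2]<=zh);print(zl,zh,k.sum(),'tool x',np.percentile(x[k],[2,50,98]).round(0),'tool y',np.histogram(y[k],np.arange(-70,71,10))[0])
E
```

```text
(322, 338) [ 426. -324.  117.]
(410, 208) [ 407. -250.  116.]
(315, 370) [ 384. -307.   47.]
(465, 135) [ 396. -204.  116.]
(400, 290) [ 387. -254.   52.]
(402, 320) [ 388. -259.   36.]
(310, 400) [ 359. -300.   -2.]
(325, 410) [ 378. -305.   11.]
(425, 180) [ 406. -238.  123.]
(335, 310) [ 429. -315.  129.]
[ 0.38445874 -0.27985915  0.01363095] [ 0.67832006  0.19114378 -0.15423865  2.07898233  0.03803565  0.87413735
 -0.80952583]
6 15 55 tool x [-13.  10.  13.] tool y [ 0  0  0  1  3  6  8  7  6 24  0  0  0  0]
15 21 74 tool x [-12.   5.  13.] tool y [ 0  0  0  0  7 13 10 13 14 17  0  0  0  0]
21 27 97 tool x [-13.   1.  13.] tool y [ 0  0  0  0  9 28 25 18  7 10  0  0  0  0]
27 35 19 tool x [-11.   2.   9.] tool y [0 0 0 0 7 1 0 0 2 9 0 0 0 0]
35 45 52 tool x [-11.   6.  10.] tool y [ 0  0  0  0 13  8  0  0  3 28  0  0  0  0]
45 60 54 tool x [-5.  6. 10.] tool y [ 0  0  0  0 20  9  0  0  3 22  0  0  0  0]
```

apply_moves([
  [[20, 0, 0, 0, 0], [20, 0, 0, 0, 0], [20, 0, 0, 0, 0], [20, 0, 0, 0, 0]],
], force=20)

```text
t: 15.4
tool_pos: [0.3845, -0.2799, 0.0136]
tcp_rot: [0.992, 0.129, -0.0, -0.0]
contact_force: [-0.6, -0.7, -0.4]
opening: 0.234
gripper_force: 0.0
```

```bash
python3 - <<'E'
from w import *
s=snap('scene');a=cv2.resize(s['frame'][190:270,80:180,::-1],(500,400),interpolation=cv2.INTER_CUBIC)
print(white(s,(.385,-.28),.08,.024,'g'))
P=cloud(s); m=(P[...,2]<.06)&(P[...,2]>.006)&(np.hypot(P[...,0]-.39,P[...,1]+.28)<.09)
q=P[m]*1000
an=np.radians(14.8);d=q[:,:2]-[384.4,-279.9];x=d@[np.cos(an),np.sin(an)];y=d@[np.sin(an),-np.cos(an)]
for zl,zh in[(6,15),(15,21),(21,27),(27,35),(35,45),(45,60)]:
    k=(q[:,2]>zl)&(q[:,2]<=zh);print(zl,zh,k.sum(),'tool x',np.percentile(x[k],[2,50,98]).round(0),'tool y',np.histogram(y[k],np.arange(-70,71,10))[0])
cv2.imwrite('pics/s4.png',a)
E
```

```text
(0.385, -0.28) g n14 rect c(382.1,-274.1) 12x8 a-87.8 | mean [ 382.7 -273.7] pca -61.3
6 15 53 tool x [-13.  11.  13.] tool y [ 0  0  0  0  2  6  9  7  7 22  0  0  0  0]
15 21 54 tool x [-14.   6.  13.] tool y [ 0  0  0  0  2  8  8  6 13 17  0  0  0  0]
21 27 105 tool x [-14.   3.  14.] tool y [ 0  0  0  0  5 25 22 12 26 15  0  0  0  0]
27 35 20 tool x [-10.   4.  10.] tool y [ 0  0  0  0  1  8  0  1 10  0  0  0  0  0]
35 45 50 tool x [-11.   5.  10.] tool y [ 0  0  0  0  0 20  1  2 27  0  0  0  0  0]
45 60 43 tool x [-4.  8. 11.] tool y [ 0  0  0  0  0 18  0  1 22  2  0  0  0  0]
```

View pics/s4.png

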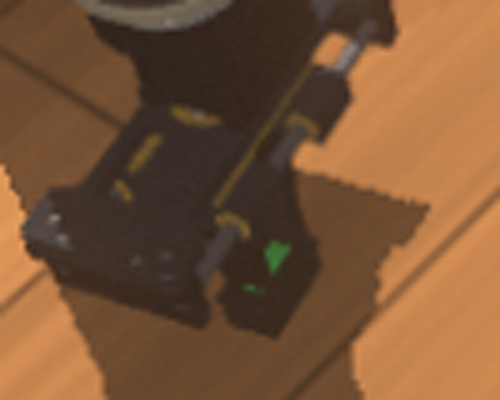

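The fingers now cover part of the meter's window at (270,255), so the tips appear to be above it. I open and measure where the fingertips really end.

apply_moves([
  [[80, 0, 0, 0, 0], [80, 0, 0, 0, 0], [80, 0, 0, 0, 0], [80, 0, 0, 0, 0], [80, 0, 0, 0, 0], [80, 0, 0, 0, 0]],
])

```text
t: 16.2
tool_pos: [0.3845, -0.2799, 0.0137]
tcp_rot: [0.992, 0.129, 0.0, 0.0]
contact_force: [-0.2, -0.3, -0.3]
opening: 0.829
gripper_force: 0.0
```

```bash
python3 - <<'E'
from w import *
for n in('scene','top'):
    s=snap(n)
    if n=='scene': cv2.imwrite('pics/s5.png',cv2.resize(s['frame'][190:270,80:180,::-1],(750,600),interpolation=cv2.INTER_CUBIC))
    P=cloud(s); m=(P[...,2]<.14)&(P[...,2]>.004)&(np.hypot(P[...,0]-.39,P[...,1]+.28)<.12)
    q=P[m]*1000
    an=np.radians(14.8);d=q[:,:2]-[384.4,-279.9];x=d@[np.cos(an),np.sin(an)];y=d@[np.sin(an),-np.cos(an)]
    print(n)
    for zl in range(4,80,6):
        k=(q[:,2]>zl)&(q[:,2]<=zl+6);print(zl,k.sum(),np.histogram(y[k],np.arange(-75,76,10))[0])
E
```

```text
scene
4 68 [ 0  2  4  4  6  3  8  6  5 14  2  0  2  1  0]
10 27 [ 0  0  0  0  0  2  4  5  5 10  1  0  0  0  0]
16 111 [ 0  0  0  0  1 25 15 25 21 23  1  0  0  0  0]
22 94 [ 0  0  0  0  0 14 24 20 21 15  0  0  0  0  0]
28 14 [0 0 1 6 0 0 0 0 0 0 0 7 0 0 0]
34 29 [ 0  0  0 16  0  0  0  0  0  0  1 10  2  0  0]
40 23 [ 0  0  1 13  0  0  0  0  0  0  0  9  0  0  0]
46 25 [ 0  0  0 14  0  0  0  0  0  0  1  7  3  0  0]
52 23 [ 0  0  1 14  1  0  0  0  0  0  0  5  2  0  0]
58 16 [0 0 2 7 0 0 0 0 0 0 0 3 4 0 0]
64 12 [ 0  0  1 10  0  0  0  0  0  0  0  0  1  0  0]
70 17 [ 0  0  3 13  0  0  0  0  0  0  0  0  1  0  0]
76 9 [0 0 0 9 0 0 0 0 0 0 0 0 0 0 0]
top
4 61 [2 2 5 3 4 5 5 3 3 1 4 0 2 3 1]
10 0 [0 0 0 0 0 0 0 0 0 0 0 0 0 0 0]
16 0 [0 0 0 0 0 0 0 0 0 0 0 0 0 0 0]
22 0 [0 0 0 0 0 0 0 0 0 0 0 0 0 0 0]
28 0 [0 0 0 0 0 0 0 0 0 0 0 0 0 0 0]
34 0 [0 0 0 0 0 0 0 0 0 0 0 0 0 0 0]
40 0 [0 0 0 0 0 0 0 0 0 0 0 0 0 0 0]
46 0 [0 0 0 0 0 0 0 0 0 0 0 0 0 0 0]
52 0 [0 0 0 0 0 0 0 0 0 0 0 0 0 0 0]
58 0 [0 0 0 0 0 0 0 0 0 0 0 0 0 0 0]
64 0 [0 0 0 0 0 0 0 0 0 0 0 0 0 0 0]
70 0 [0 0 0 0 0 0 0 0 0 0 0 0 0 0 0]
76 0 [0 0 0 0 0 0 0 0 0 0 0 0 0 0 0]
```

View pics/s5.png

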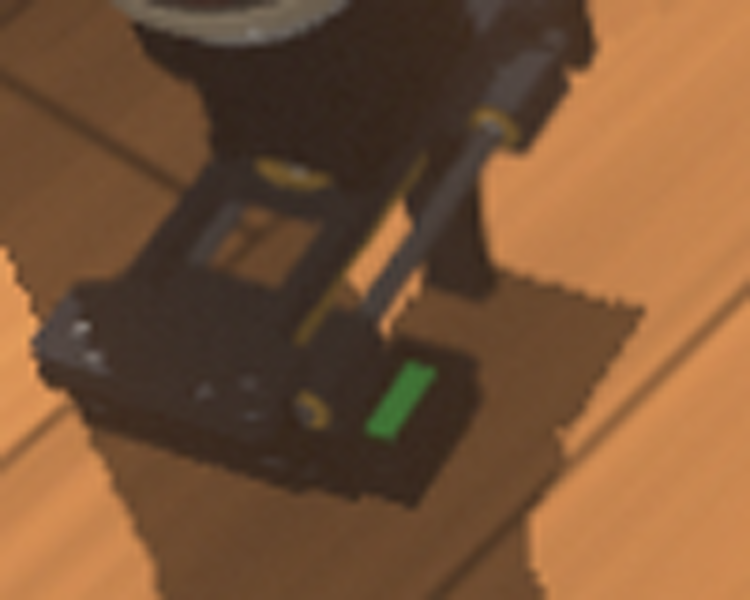

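The fingertips really end at z ≈ 27 mm while the reported TCP z is 13.7, so the tool's reported height reads about 24 mm low. Lateral centring is right. I work by this offset: tips ≈ reported z + 13. I lower to tips ≈ 8 mm and feel for the bench.

apply_moves([
  [[75, 0.5, 0, 5, 0], [75, 0.5, 0, 10, 0], [75, 0.5, 0, 14, 0], [75, 0.5, 0, 17, 0], [75, 0.5, 0, 17, 0], [75, 0.5, 0, 17, 0]],
])

```text
t: 17.05
tool_pos: [0.385, -0.2798, -0.0033]
tcp_rot: [0.992, 0.129, 0.0, 0.0]
contact_force: [0.2, 0.3, -0.6]
opening: 0.856
gripper_force: 0.0
```

```bash
python3 - <<'E'
from w import *
s=snap('scene')
P=cloud(s); m=(P[...,2]<.14)&(P[...,2]>.004)&(np.hypot(P[...,0]-.39,P[...,1]+.28)<.12)
q=P[m]*1000
an=np.radians(14.8);d=q[:,:2]-[384.4,-279.9];x=d@[np.cos(an),np.sin(an)];y=d@[np.sin(an),-np.cos(an)]
for zl in range(4,34,3):
    k=(q[:,2]>zl)&(q[:,2]<=zl+3);print(zl,k.sum(),np.histogram(y[k],np.arange(-75,76,10))[0])
E
```

```text
4 46 [1 0 1 4 4 6 2 3 2 5 3 0 1 2 3]
7 21 [0 0 0 0 0 3 4 2 2 9 1 0 0 0 0]
10 18 [0 0 1 3 0 1 1 4 2 5 0 1 0 0 0]
13 20 [0 0 1 1 0 1 2 1 2 7 0 3 2 0 0]
16 27 [0 0 1 7 0 1 2 2 3 5 0 2 4 0 0]
19 83 [ 0  0  1  6  0 16 16 13 10 15  0  3  3  0  0]
22 75 [ 0  0  0  5  0 17 17 12 13  8  0  2  1  0  0]
25 20 [ 0  0  1 10  0  0  2  1  0  1  0  1  4  0  0]
28 11 [0 0 0 6 0 0 0 0 0 0 0 4 1 0 0]
31 8 [0 0 1 4 0 0 0 0 0 0 0 0 3 0 0]
```

Tips are now at about 10 mm. I grip.

apply_moves([
  [[35, 0, 0, 1, 0], [35, 0, 0, 1, 0], [35, 0, 0, 1, 0], [35, 0, 0, 1, 0], [35, 0, 0, 1, 0], [35, 0, 0, 1, 0], [35, 0, 0, -10, 0], [35, 0, 0, -40, 0], [35, 0, 0, -90, 0], [35, 0, 0, -140, 0], [35, 0, 0, -163, 0], [35, 0, 0, -163, 0], [35, 0, 0, -163, 0]],
], force=15)

```text
t: 18.73
tool_pos: [0.3845, -0.2794, 0.159]
tcp_rot: [0.992, 0.129, -0.0, -0.0]
contact_force: [-0.2, -0.4, -0.9]
opening: 0.546
gripper_force: 15.0
```

```bash
python3 g.py 521.6,-35.2,160,-3
```

```text
t 18.73 pos [ 384.5 -279.4  159. ] yaw 14.83 q [ 0.69  0.02 -0.15  1.93  0.    1.19 -0.78] tilt 0.06
521.6,-35.2,160,-3 -> [ 195.1 -201.    -1. ] twist 0.311
```

apply_moves([
  [[35, 15, -15, 0, 0.03], [35, 50, -52, 0, 0.08], [35, 85, -88, 0, 0.14], [35, 120, -124, 0, 0.2], [35, 155, -160, 0, 0.26], [35, 182, -188, 0, 0.3], [35, 193, -199, 0, 0.311], [35, 195, -201, 0, 0.311], [35, 195, -201, 0, 0.311], [35, 195, -201, 30, 0.311], [35, 195, -201, 70, 0.311], [35, 195, -201, 100, 0.311], [35, 195, -201, 120, 0.311], [35, 195, -201, 120, 0.311], [35, 195, -201, 120, 0.311]],
])

```text
t: 20.6
tool_pos: [0.5224, -0.0362, 0.0405]
tcp_rot: [1.0, -0.027, 0.0, 0.0]
contact_force: [1.0, -0.5, 0.2]
opening: 0.551
gripper_force: 15.0
```

```bash
python3 g.py 521.6,-35.2,-4,-3
```

```text
t 20.6 pos [522.4 -36.2  40.5] yaw -3.04 q [ 0.34  0.26 -0.41  1.94  0.13  0.96 -1.74] tilt 0.05
521.6,-35.2,-4,-3 -> [-0.8 -1.  44.5] twist -0.001
```

apply_moves([
  [[35, -0.8, -1, 12, 0], [35, -0.8, -1, 25, 0], [35, -0.8, -1, 35, 0], [35, -0.8, -1, 40, 0], [35, -0.8, -1, 42.5, 0], [35, -0.8, -1, 43.5, 0], [35, -0.8, -1, 44.5, 0], [35, -0.8, -1, 44.5, 0], [35, -0.8, -1, 44.5, 0]],
])

```text
t: 21.72
tool_pos: [0.5216, -0.0345, -0.0043]
tcp_rot: [1.0, -0.026, 0.0, 0.0]
contact_force: [-2.2, -0.6, 5.8]
opening: 0.547
gripper_force: 15.0
```

apply_moves([
  [[56, 0, 0, -0.5, 0], [58, 0, 0, -0.5, 0], [58, 0, 0, -0.5, 0], [58, 0, 0, -0.5, 0], [58, 0, 0, -20, 0], [58, 0, 0, -60, 0], [58, 0, 0, -110, 0], [58, 0, 0, -155, 0], [58, 0, 0, -160, 0], [58, 0, 0, -160, 0]],
])

```text
t: 22.98
tool_pos: [0.5212, -0.0346, 0.1549]
tcp_rot: [1.0, -0.026, 0.0, 0.0]
contact_force: [-0.1, -0.2, -0.3]
opening: 0.666
gripper_force: 0.0
```

```bash
python3 g.py 369.8,288.9,140,30.8
```

```text
t 22.98 pos [521.2 -34.6 154.9] yaw -3.0 q [ 0.37  0.14 -0.42  1.82  0.06  1.19 -1.69] tilt 0.01
369.8,288.9,140,30.8 -> [-168.1 -315.1   14.8] twist -0.59
```

apply_moves([
  [[58, -18, -35, 0, -0.06], [58, -42, -79, 0, -0.15], [58, -66, -124, 0, -0.24], [58, -90, -169, 0, -0.33], [58, -114, -214, 5, -0.42], [58, -138, -259, 10, -0.5], [58, -158, -296, 14, -0.56], [58, -168, -315, 15, -0.59], [58, -168, -315, 15, -0.59], [58, -168, -315, 15, -0.59], [58, -168, -315, 15, -0.59]],
])

```text
t: 24.35
tool_pos: [0.3707, 0.2876, 0.1401]
tcp_rot: [0.964, 0.264, -0.0, 0.0]
contact_force: [0.5, -0.1, -0.4]
opening: 0.666
gripper_force: 0.0
```

```bash
python3 g.py 369.8,288.9,-9,30.8; python3 - <<'E'
from w import *
s=snap('scene'); objs(s)
for c in [(.526,.041),(.516,-.113),(.521,-.035)]: print(white(s,c,.035,.022,'g'))
s=snap('top')
for c in [(.526,.041),(.516,-.113),(.521,-.035)]: print(white(s,c,.035,.022,'g'))
cv2.imwrite('pics/t2.png',cv2.resize(s['frame'][110:290,90:330,::-1],(800,600),interpolation=cv2.INTER_CUBIC))
E
```

```text
t 24.35 pos [370.7 287.6 140.1] yaw 30.67 q [ 0.01  0.06 -0.78  1.94  0.05  1.15 -1.82] tilt 0.02
369.8,288.9,-9,30.8 -> [ -0.   -1.6 149.1] twist -0.002
px [354.  56.] n1883 ztop 73 c (439.5,705.1) 268x87 long-axis 3.3deg mean [447.87625996 703.66147309]  r 831
px [317. 118.] n283 ztop 32 c (506.3,355.6) 65x36 long-axis 0.6deg mean [506.23392551 355.61707433]  r 619
px [266. 118.] n137 ztop 10 c (370.0,285.7) 63x39 long-axis 33.6deg mean [370.43094798 286.38652007]  r 467
px [364. 129.] n302 ztop 42 c (644.5,376.1) 54x52 long-axis -55.7deg mean [645.42006167 375.18277877]  r 746
px [239. 136.] n71 ztop 11 c (354.4,174.3) 63x25 long-axis -43.7deg mean [354.94715604 173.63616713]  r 395
px [424. 197.] n1088 ztop 43 c (893.6,323.8) 160x33 long-axis -82.5deg mean [888.71813359 341.28956569]  r 950
px [320. 165.] n184 ztop 42 c (610.8,187.0) 36x21 long-axis -84.0deg mean [610.05721808 185.91259557]  r 639
px [229. 182.] n291 ztop 15 c (430.1,9.9) 148x25 long-axis -6.9deg mean [445.74504281   7.61714683]  r 430
px [264. 211.] n3785 ztop 71 c (595.4,-40.9) 206x97 long-axis 86.4deg mean [599.59353599 -46.40991423]  r 597
px [208. 353.] n671 ztop 20 c (689.6,-390.4) 64x64 long-axis 34.8deg mean [ 689.28904642 -390.53648182]  r 792
(0.526, 0.041) g n41 rect c(523.6,42.6) 29x10 a88.6 | mean [523.4  42.9] pca 87.7
(0.516, -0.113) g n49 rect c(512.6,-112.5) 29x12 a88.5 | mean [ 513.2 -112.9] pca 87.5
(0.521, -0.035) g n49 rect c(518.5,-33.3) 30x12 a88.4 | mean [518.4 -33.7] pca 89.0
(0.526, 0.041) g n68 rect c(527.3,42.9) 30x13 a-88.8 | mean [527.3  42.5] pca 87.3
(0.516, -0.113) g n75 rect c(516.7,-113.1) 30x15 a-89.8 | mean [ 516.4 -112.9] pca 84.4
(0.521, -0.035) g n69 rect c(521.4,-34.0) 30x13 a-88.8 | mean [521.8 -34.2] pca 89.0
```

View pics/t2.png

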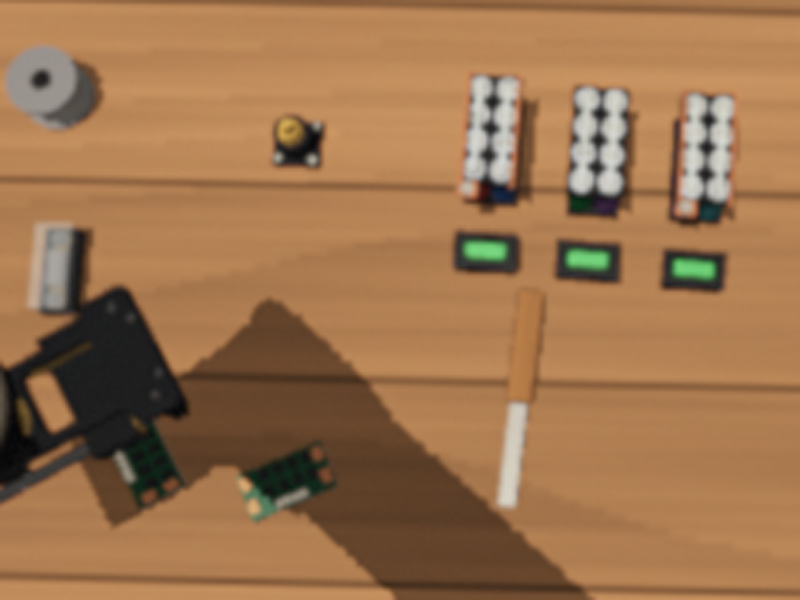

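The picture shows the placed module at (600,140) and its meter at (588,262), both in line with their neighbours. The meter is within 1.5 mm of the midpoint. The board I want is under the gripper at (150,465).

apply_moves([
  [[58, 0, -1, 40, 0], [58, 0, -1, 90, 0], [58, 0, -1, 130, 0], [58, 0, -1, 145, 0], [58, 0, -1, 149, 0], [58, 0, -1, 150, 0], [58, 0, -1, 150.5, 0], [58, 0, -1, 150.5, 0]],
], force=15)

```text
t: 25.45
tool_pos: [0.37, 0.29, -0.0095]
tcp_rot: [0.964, 0.266, 0.001, -0.0]
contact_force: [0.4, -0.2, 0.2]
opening: 0.665
gripper_force: 0.0
```

apply_moves([
  [[25, 0, 0, 0, 0], [25, 0, 0, 0, 0], [25, 0, 0, 0, 0], [25, 0, 0, 0, 0], [25, 0, 0, 0, 0], [25, 0, 0, -5, 0], [25, 0, 0, -20, 0], [25, 0, 0, -70, 0], [25, 0, 0, -130, 0], [25, 0, 0, -180, 0], [25, 0, 0, -180, 0], [25, 0, 0, -180, 0]],
])

```text
t: 26.95
tool_pos: [0.3693, 0.2895, 0.1698]
tcp_rot: [0.964, 0.266, 0.0, 0.0]
contact_force: [-1.1, 0.4, -0.6]
opening: 0.407
gripper_force: 15.0
```

```bash
python3 g.py 599.2,-39.3,170,-3; python3 - <<'E'
from w import *
p=manip.state()['tool_pos']
for n in('scene','top'):
    s=snap(n); cv2.imwrite(f'pics/b_{n}.png',cv2.resize(s['frame'][50:200,200:360,::-1] if n=='scene' else s['frame'][170:280,60:200,::-1],(640,560),interpolation=cv2.INTER_CUBIC))
E
```

```text
t 26.95 pos [369.3 289.5 169.8] yaw 30.81 q [ 0.04  0.03 -0.8   1.9   0.03  1.21 -1.8 ] tilt 0.04
599.2,-39.3,170,-3 -> [ 29.  400.2   0. ] twist 0.59
```

View pics/b_scene.png

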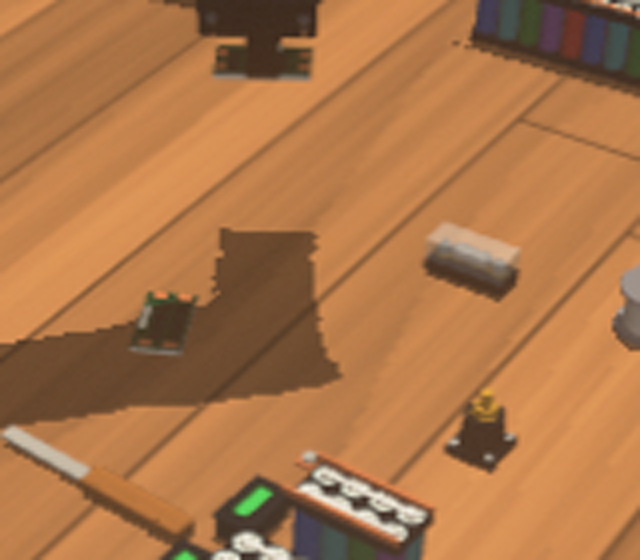

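The board is held flat and centred at (263,60). I carry it over.

apply_moves([
  [[25, 1, 15, 0, 0.03], [25, 3, 50, 0, 0.08], [25, 6, 95, 0, 0.14], [25, 9, 140, 0, 0.21], [25, 13, 185, 0, 0.28], [25, 16, 230, 0, 0.35], [25, 20, 275, 0, 0.42], [25, 23, 320, 0, 0.49], [25, 26, 360, 0, 0.54], [25, 28, 388, 0, 0.58], [25, 29, 400, 0, 0.59], [25, 29, 400, 0, 0.59], [25, 29, 400, 0, 0.59], [25, 29, 400, 30, 0.59], [25, 29, 400, 60, 0.59], [25, 29, 400, 80, 0.59], [25, 29, 400, 80, 0.59], [25, 29, 400, 80, 0.59]],
])

```text
t: 29.3
tool_pos: [0.5999, -0.0387, 0.0909]
tcp_rot: [1.0, -0.026, 0.001, -0.0]
contact_force: [0.6, -0.3, 0.4]
opening: 0.409
gripper_force: 15.0
```

```bash
python3 g.py 599,-39.3,61,-3
```

```text
t 29.3 pos [599.9 -38.7  90.9] yaw -2.97 q [ 0.35  0.36 -0.44  1.71  0.16  1.11 -1.76] tilt 0.09
599,-39.3,61,-3 -> [-0.9  0.7 29.9] twist 0.001
```

apply_moves([
  [[25, -0.9, 0.7, 10, 0], [25, -0.9, 0.7, 20, 0], [25, -0.9, 0.7, 25, 0], [25, -0.9, 0.7, 28, 0], [25, -0.9, 0.7, 29, 0], [25, -0.9, 0.7, 29.5, 0], [25, -0.9, 0.7, 29.5, 0]],
])

```text
t: 30.18
tool_pos: [0.5984, -0.0396, 0.0603]
tcp_rot: [1.0, -0.026, 0.0, -0.0]
contact_force: [0.2, -0.5, -0.6]
opening: 0.412
gripper_force: 15.0
```

apply_moves([
  [[25, 0.5, 0, 0.7, 0], [25, 0.5, 0, 1.2, 0], [25, 0.5, 0, 1.2, 0]],
])

```text
t: 30.55
tool_pos: [0.5989, -0.0397, 0.0597]
tcp_rot: [1.0, -0.026, 0.0, 0.0]
contact_force: [-3.7, -0.3, 6.7]
opening: 0.411
gripper_force: 15.0
```

apply_moves([
  [[50, 0, 0, -0.5, 0], [50, 0, 0, -0.5, 0], [50, 0, 0, -0.5, 0], [50, 0, 0, -15, 0], [50, 0, 0, -50, 0], [55, 0, 0, -90, 0], [55, 0, 0, -100, 0], [55, 0, 0, -100, 0]],
])

```text
t: 31.55
tool_pos: [0.5992, -0.0397, 0.16]
tcp_rot: [1.0, -0.026, 0.001, 0.0]
contact_force: [-0.3, 0.2, 0.3]
opening: 0.628
gripper_force: 0.0
```

```bash
python3 g.py 506.6,358.5,150,-0.5
```

```text
t 31.55 pos [599.2 -39.7 160. ] yaw -2.99 q [ 0.36  0.3  -0.44  1.63  0.13  1.24 -1.73] tilt 0.1
506.6,358.5,150,-0.5 -> [-113.3 -392.8    9.7] twist -0.044
```

apply_moves([
  [[58, -10, -30, 0, -0.01], [58, -22, -75, 0, -0.02], [58, -35, -120, 0, -0.03], [58, -48, -165, 0, -0.04], [58, -61, -210, 0, -0.044], [58, -74, -255, 0, -0.044], [58, -87, -300, 0, -0.044], [58, -100, -345, 5, -0.044], [58, -110, -380, 10, -0.044], [58, -113, -393, 10, -0.044], [58, -113, -393, 10, -0.044], [58, -113, -393, 10, -0.044], [58, -113, -393, 10, -0.044]],
])

```text
t: 33.17
tool_pos: [0.5074, 0.3571, 0.149]
tcp_rot: [1.0, -0.005, 0.0, 0.0]
contact_force: [0.7, -0.9, -0.5]
opening: 0.665
gripper_force: 0.0
```

```bash
python3 g.py 506.6,358.5,0,-0.5; python3 - <<'E'
from w import *
s=snap('top'); P=cloud(s)
m=(P[...,2]>.074)&(P[...,2]<.09)&(np.hypot(P[...,0]-.599,P[...,1]+.039)<.05)
v,u=np.nonzero(m); W=on_plane(s,np.c_[u,v],.08)[:,:2]*1000
print('board',cv2.minAreaRect(W.astype(np.float32)),W.mean(0),np.median(P[m][:,2]))
s=snap('scene')
cv2.imwrite('pics/s6.png',cv2.resize(s['frame'][90:260,190:400,::-1],(740,600),interpolation=cv2.INTER_CUBIC))
E
```

```text
t 33.17 pos [507.4 357.1 149. ] yaw -0.6 q [-0.18  0.38 -0.64  1.59  0.24  1.25 -2.44] tilt 0.04
506.6,358.5,0,-0.5 -> [ -0.9  -1.5 149. ] twist -0.002
board ((598.3046875, -39.376529693603516), (35.694854736328125, 66.53687286376953), 86.80856323242188) [598.33144836 -39.28114486] 0.07727736899283094
```

View pics/s6.png

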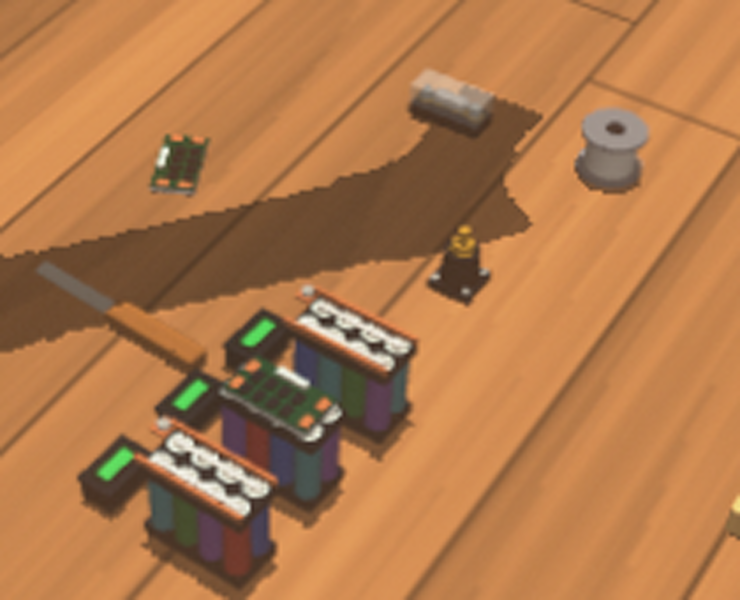

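The board lies centred on the module at (285,395), measured (598.3,-39.4) and square to it. Next is the fuse.

apply_moves([
  [[58, -1, -1.5, 40, 0], [58, -1, -1.5, 90, 0], [58, -1, -1.5, 130, 0], [58, -1, -1.5, 148, 0], [58, -1, -1.5, 153, 0], [58, -1, -1.5, 154, 0], [58, -1, -1.5, 154, 0], [15, -1, -1.5, 154, 0], [15, -1, -1.5, 154, 0], [15, -1, -1.5, 154, 0], [15, -1, -1.5, 154, 0], [15, -1, -1.5, 154, 0], [15, -1, -1.5, 154, 0], [15, -1, -1.5, 154, 0]],
], force=20)

```text
t: 35.02
tool_pos: [0.5055, 0.3602, -0.005]
tcp_rot: [1.0, -0.004, 0.0, -0.0]
contact_force: [-0.4, -0.8, 1.0]
opening: 0.322
gripper_force: 20.0
```

apply_moves([
  [[15, 0, 0, -10, 0], [15, 0, 0, -50, 0], [15, 0, 0, -100, 0], [15, 0, 0, -150, 0], [15, 0, 0, -165, 0], [15, 0, 0, -165, 0], [15, 0, 0, -165, 0]],
])

```text
t: 35.9
tool_pos: [0.5048, 0.3594, 0.1582]
tcp_rot: [1.0, -0.004, -0.001, 0.001]
contact_force: [-0.4, 0.1, -0.6]
opening: 0.322
gripper_force: 20.0
```

```bash
python3 g.py 607.8,113,160,88.6; python3 - <<'E'
from w import *
s=snap('scene')
cv2.imwrite('pics/s7.png',cv2.resize(s['frame'][20:150,240:400,::-1],(640,520),interpolation=cv2.INTER_CUBIC))
E
```

```text
t 35.9 pos [504.8 359.4 158.2] yaw -0.48 q [-0.18  0.38 -0.65  1.58  0.23  1.27 -2.44] tilt 0.15
607.8,113,160,88.6 -> [105.  245.5  -1.7] twist -1.555
```

View pics/s7.png

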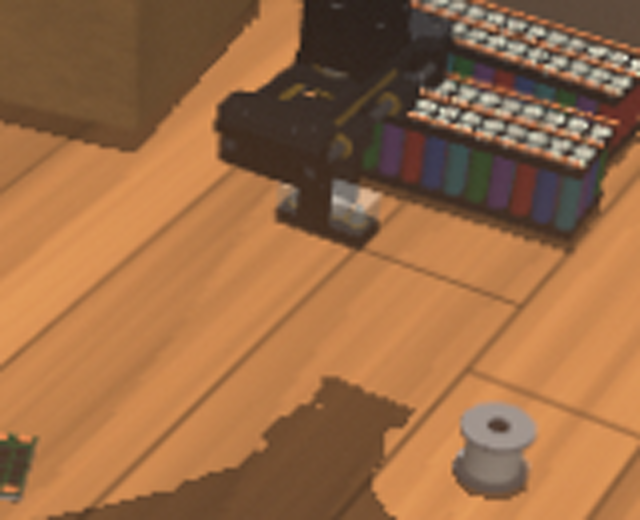

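The fuse is held level at (325,215). I turn it and carry it over.

apply_moves([
  [[15, 5, 10, 0, -0.08], [15, 14, 32, 0, -0.22], [15, 24, 55, 0, -0.36], [15, 34, 80, 0, -0.5], [15, 45, 105, 0, -0.64], [15, 55, 130, 0, -0.78], [15, 66, 155, 0, -0.92], [15, 77, 180, 0, -1.06], [15, 87, 205, 0, -1.2], [15, 96, 226, 0, -1.34], [15, 102, 240, 0, -1.46], [15, 105, 246, 0, -1.53], [15, 105, 246, 0, -1.555], [15, 105, 246, 0, -1.555], [15, 105, 246, 30, -1.555], [15, 105, 246, 65, -1.555], [15, 105, 246, 90, -1.555], [15, 105, 246, 100, -1.555], [15, 105, 246, 100, -1.555], [15, 105, 246, 100, -1.555]],
])

```text
t: 38.45
tool_pos: [0.6092, 0.1137, 0.0612]
tcp_rot: [0.716, 0.699, 0.001, 0.0]
contact_force: [-0.1, -0.2, -0.8]
opening: 0.32
gripper_force: 20.0
```

```bash
python3 g.py 607.8,112.3,-5,88.6
```

```text
t 38.45 pos [609.2 113.7  61.2] yaw 88.62 q [ 0.35  0.5  -0.78  1.67  0.38  1.12 -0.56] tilt 0.1
607.8,112.3,-5,88.6 -> [-1.5 -1.4 66.2] twist 0.0
```

apply_moves([
  [[15, -1.5, -1.4, 20, 0], [15, -1.5, -1.4, 40, 0], [15, -1.5, -1.4, 54, 0], [15, -1.5, -1.4, 61, 0], [15, -1.5, -1.4, 64, 0], [15, -1.5, -1.4, 65.3, 0], [15, -1.5, -1.4, 66, 0], [15, -1.5, -1.4, 66, 0]],
])

```text
t: 39.45
tool_pos: [0.6073, 0.1121, -0.005]
tcp_rot: [0.716, 0.699, 0.0, 0.0]
contact_force: [-2.7, -0.2, 4.7]
opening: 0.321
gripper_force: 20.0
```

Contact is felt. I release and retreat.

apply_moves([
  [[45, 0, 0, -0.3, 0], [45, 0, 0, -0.3, 0], [45, 0, 0, -0.3, 0], [45, 0, 0, -0.3, 0], [45, 0, 0, -20, 0], [45, 0, 0, -60, 0], [45, 0, 0, -110, 0], [45, 0, 0, -160, 0], [45, 20, -40, -180, 0], [45, 55, -80, -180, 0], [45, 100, -100, -180, 0], [45, 150, -120, -180, 0], [45, 200, -130, -180, 0], [45, 230, -130, -180, 0], [45, 230, -130, -180, 0], [45, 230, -130, -180, 0]],
])

```text
t: 41.45
tool_pos: [0.4828, 0.3444, 0.1746]
tcp_rot: [0.716, 0.698, 0.0, 0.0]
contact_force: [0.1, -0.4, 0.4]
opening: 0.519
gripper_force: 0.0
```

```bash
python3 g.py; python3 - <<'E'
from w import *
s=snap('top'); objs(s)
cv2.imwrite('pics/t9.png',cv2.resize(s['frame'][90:290,80:430,::-1],(800,457),interpolation=cv2.INTER_CUBIC))
E
```

```text
t 41.45 pos [482.8 344.4 174.6] yaw 88.61 q [ 0.05  0.38 -0.93  1.62  0.31  1.31 -0.96] tilt 0.03
px [157.  51.] n1699 ztop 42 c (882.4,326.8) 158x35 long-axis -89.1deg mean [887.2173447  346.53688671]  r 941
px [404. 128.] n402 ztop 21 c (687.3,-386.4) 65x63 long-axis -44.9deg mean [ 686.72349583 -386.24078783]  r 789
px [103. 135.] n395 ztop 42 c (644.6,377.4) 53x50 long-axis 30.1deg mean [644.71205619 377.21128465]  r 747
px [237. 151.] n692 ztop 74 c (600.3,38.1) 92x40 long-axis -2.8deg mean [602.54268047  38.69313031]  r 601
px [269. 155.] n647 ztop 79 c (597.3,-38.9) 75x37 long-axis -4.0deg mean [597.61938551 -39.04335306]  r 599
px [301. 157.] n706 ztop 74 c (590.4,-116.7) 94x41 long-axis -3.1deg mean [ 592.02656907 -116.32258596]  r 602
px [179. 152.] n205 ztop 43 c (610.6,185.9) 25x20 long-axis 40.2deg mean [610.53593212 187.19358101]  r 638
px [208. 153.] n356 ztop 32 c (607.6,112.3) 65x29 long-axis -88.8deg mean [607.26018053 112.93453705]  r 618
px [236. 185.] n234 ztop 25 c (526.4,41.5) 48x29 long-axis 87.4deg mean [526.4294159   41.61079987]  r 528
px [266. 187.] n231 ztop 24 c (521.5,-34.3) 48x29 long-axis 86.7deg mean [521.7148525  -34.24865649]  r 523
px [298. 190.] n229 ztop 24 c (516.2,-112.8) 45x30 long-axis 89.8deg mean [ 516.07350263 -112.90567634]  r 528
px [246. 225.] n422 ztop 16 c (420.5,13.9) 159x20 long-axis -5.3deg mean [434.44470535  12.57620447]  r 421
px [178. 253.] n245 ztop 11 c (357.1,178.3) 58x36 long-axis -65.5deg mean [357.76360855 177.1078345 ]  r 399
```

View pics/t9.png

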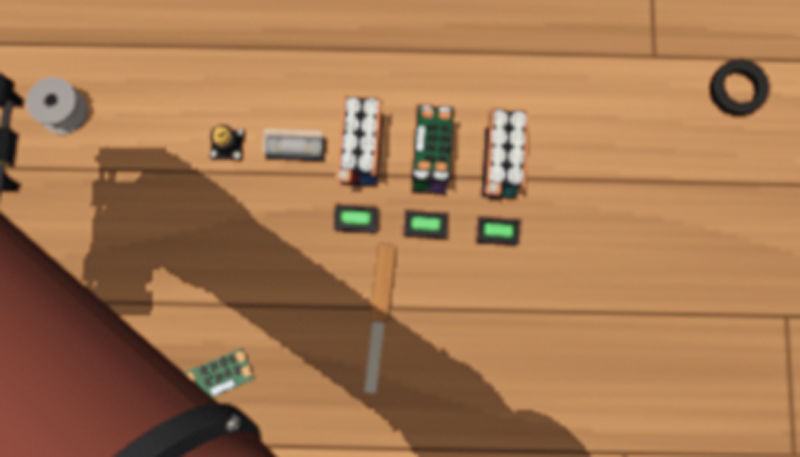

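The fuse sits between the post (227,140) and module_b (360,140). The new module carries the board at (433,140) with its meter in line at (426,223), and the tape, solder and scraper have not moved. Everything is in place, so I hand in.

```bash
python3 -c "
from plant import manip
print(manip.finish_job())"
```

```text
the job is handed in; nothing more can be done
None
```

The job is handed in at about 41 s on the robot's clock: module, meter, board and fuse were placed in that order, the module 2 mm forward of level and the meter and fuse within about 1.5 mm of their targets, with the tape, solder and scraper unmoved.

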